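# Load a bearing bracket into the dial-gauge fixture and clamp it

## Task

Load the loose steel bearing bracket into the checking fixture: lay its foot on the fixture's base between the two guide rails, bevelled edge leading, and slide it in under the dial gauge until its two holes drop over the dowels and it lies flat. Then swing the hold-down arm fully over the foot, let go, and do not knock the gauge.

Things in the scene. Friction and masses are not known exactly. Their poses are not given: they have to be found in the camera images.
- bracket: Loose bearing bracket, bare steel, 0.45 kg. Foot 50 (x) x 120 (y) x 8 mm; on it a bored pedestal, x -23 to +7, 40 wide (y), round top 54 above the underside, flat sides z 8 to 34: take it there. Two 12 mm holes at x +3, y +-44. Origin: centre of the foot's underside, z up. Underside bevelled 20 deg at the +x (leading) edge, x 13 to 25, to ride up over the dowels (takes some 5 to 15 N).
- fixture: Fixed fixture (mm), grey cast base, steel parts. Base x -82 to +48, y +-78, top 16 mm high. Guide rails 9 mm high, inner faces y +-61.5 (upper half chamfered to +-65.5), x -70 to +28, flared front ends. Two 10 mm dowels, 4 mm high, round-nosed, x -1, y +-44. Column at x +37, 200 high, carries the gauge. Origin at bench level; +x: the way the bracket slides in, z up. Tall cabinet behind.
- seat (a point): Point on the fixture's base (x -4, y 0, z 16 mm in its frame; axes as the fixture's) where the bracket's origin is when seated, axes parallel: holes over the dowels, underside on the base. Dowels hold it within about 1 mm.
- gauge: Dial gauge held by the column's arm over the seat, dial to the front. In the fixture's frame: dial 57 mm across, x -21 to -1, z 125 to 183; stem and plunger at x -10, y 0, down to z 81 mm (12 above the seated bracket's top). The gripper does not fit below it upright, only tilted with the wrist towards the fixture's front (-x). Origin: middle of its back, at z 138.
- clamp (a joint): Swing hold-down arm on the right (-y) rail, vertical hinge, slight friction, stays where left. 0: arm points to the fixture's front (-x), clear of the foot. It starts a little outside that (below 0) and grows as the knob swings inwards (clockwise seen from above); 1.57: arm points to +y, over the foot. Stops at -0.7 and 1.6.
- clamp_knob (a point): Centre of the 17 mm ball knob on the end of the hold-down arm, 36 mm from the hinge axis, 49 mm above the bench, on an 8 mm stalk; the arm below it is 14 wide, its top 35 mm above the bench. Push or pinch it.
- clamp_pivot (a point): On the hinge axis of the hold-down arm, at the top of the right rail: x -10, y -73.5, z 25 mm in the fixture's frame. The arm reaches 43 mm from it, a few mm above the rail and the seated foot.

How it is judged (in metres and radians):
On the way:
1. the bracket lies flat on the base with both holes over the dowels while the hold-down arm is still swung clear (horizontal distance between bracket and seat below 0.0025 m and z of bracket in the frame of seat between -0.003 and 0.002 m and angle between bracket's own z axis and vertical below 0.035 rad and angle between the x axis of bracket and the x axis of fixture, either way round below 0.06 rad and value of joint clamp below 0.7 rad), for 0.2 s.
At the end, for the whole second after the job is handed in: the bracket is seated: within 2.5 mm of the seat in plan, underside within 2 mm of the base, level within 2 degrees, square to the fixture within 3.5 degrees and facing the right way, at rest, and the hold-down arm is swung over the foot (at least 1.3 rad) (horizontal distance between bracket and seat below 0.0025 m and z of bracket in the frame of seat between -0.003 and 0.002 m and angle between bracket's own z axis and vertical below 0.035 rad and angle between the x axis of bracket and the x axis of fixture, either way round below 0.06 rad and value of joint clamp above 1.3 rad and linear speed of bracket below 0.01 m/s); the robot touches nothing.
It fails at once if the dial gauge is knocked (over 3 N) (contact force between gauge and anything else above 3 N).
It also fails if it takes over 69 s, if anything falls off the work surface, if the arm or the gripper's body presses on something with over 40 N, if the wrist force passes 120 N, or if a joint passes its speed limit or range.

## Robot

A 6-joint arm with a two-finger parallel gripper is mounted at the origin on a cart in front of the work surface, level with it; the furniture and walls round the work are solid. World frame = base frame: x ahead of the robot, y to its left, z up, the work surface at z = 0. Lengths are in mm, angles in rad, forces in N, time in s.
With the tool pointing down it reaches from about 275 to 1000 mm from the base axis. Payload 8.4 kg.
Tool frame: the origin (TCP) lies midway between the tips of the shut fingers; the grasp point (between the pads) lies 19 mm behind it; z points along the fingers, y is the line along which they close (so a half turn about z gives the same grasp; the last joint's range is limited). The gripper opens to 85 mm and grips with 20 to 120 N. Pads are 22 mm wide; open, the fingers measure 114 mm over their backs; the gripper's body (76 mm by 85 mm) begins 54 mm behind the grasp point. The pads swing forward as they close: fully open they stand 13 mm farther back than shut.
Start: joints at [1.235, 0.353, 1.633, -0, 1.155, -0.002], TCP at [204.771, 590.506, 231.281] pointing down, gripper open.
Joint ranges: [-2.63, 2.63], [-0.92, 2.1], [0.06, 2.66], [-1.3, 4.44], [0, 2.69], [-3.02, 3.02]. Speed limits (rad/s): [2.22, 2.22, 2.79, 3.14, 3.14, 3.14].

## Interface

Orientations are given as [roll, pitch, yaw] about the fixed x, y, z axes, in that order (R = Rz(yaw) Ry(pitch) Rx(roll)).
In Python, from rig import telemetry, optics, r gives the robot as it stands.
- The arm moves only by the tool play_rows, never from a script. Its arguments are lists of equal length, an entry for each row: "dp": the shift along the tool's x, y, z in units of 40 mm (1.0 is 40 mm), a list of three; "rot": the turn, a rotation vector about the tool's x, y, z in units of 6 degrees (1.0 is 6 degrees), a list of three. In form: {"dp": [[tx, ty, tz], ...], "rot": [[ax, ay, az], ...]}. A call has 1 to 5 rows; each row is the pose to reach, as a shift and turn from the pose commanded when the call began, along the tool's axes at that moment; what a row does not reach only later rows make up. A row lasts 1/12 s, in which the tool goes at most 41.7 mm and 7.16 degrees, less where a joint would pass 70% of its speed; a pose out of reach is approached as far as the arm can. A call with a gripper value outside its range is refused whole. "fingers" is the opening, from 0 (shut) to 1 (fully open), set as the call begins (left out, the last holds). The fingers move at their own pace and stop on an object; "grip_force" is the grip in N (left out, the last holds). Time passes only in rows, so rows that repeat a pose let the fingers close. It gives the time, the measured TCP pose, the force, the opening and the grip force at its end, in the units of the state.
- telemetry.sense(): the state, without advancing time (a new reading comes with each control period).
- optics.grab_frame(name): name is "scene" or "side" or "wrist"; returns a dict with "color" (420x560x3 uint8, red, green, blue), "mtx" (3x3 intrinsics, pixels), "R" (3x3) and "t" (3): a world point X has camera coordinates R X + t; the wrist camera has in their place "mount" (4x4, takes a point from camera to tool coordinates, whose origin is the TCP and whose axes are the flange's). Camera axes: x right, y down, z forward; pixel columns grow to the right and rows downward; lengths in mm; the calibration is good to about 2 mm. A picture is of the moment at which its call begins: read the wrist's pose just before it. There is no depth.
- r.sign_off(): hands the job in; it is judged then, once.
The state is a dict: "clock": time; "qpos": joint angles; "qvel": joint speeds; "joint_efforts": joint torques, N m; "eef_pos": TCP position; "tcp_rot": TCP orientation; "contact_force": force on the tool from outside, world axes, zero at the start; "wrist_torque": the same for the moment, N m; "opening": opening from 0.0 (shut) to 1.0 (fully open); "grasp_force": force on a finger pad.
Only numpy, scipy, OpenCV 4.12 (cv2) and the standard library are available. Lean on these libraries where they do the work, as an engineer would, in place of code of your own. Each camera call takes 0.05 s, during which the arm holds its last target. There are 200 camera calls.

## Working session

There is one attempt and no reset: what is moved stays moved. The work goes in short steps, Python scripts to look and compute and a tool call to move; the robot and the scene stay as the last step left them, time stands still between calls to the robot, and variables do not carry over. Pictures are saved under pics/ and viewed, at most 10 in all, crops included, and the job is handed in when it is done.

Besides the shell and the picture viewer there is one more tool, called after "Request:" by a JSON object that holds its "op" and its "data", one argument or row to a line. play_rows: Moves the arm, as the interface text tells. Its arguments: {"type":"object","properties":{"dp":{"type":"array"},"rot":{"type":"array"},"fingers":{"type":"number"},"grip_force":{"type":"number"}},"required":["dp","rot"]}

```bash
ls; mkdir -p pics; python3 - <<'E'
from rig import telemetry, optics, r
import cv2,numpy as np
s=telemetry.sense();print(s)
a=[]
for n in("scene","side"):
    f=optics.grab_frame(n);np.savez(f"{n}.npz",**f);cv2.imwrite(f"pics/{n}0.png",f["color"][...,::-1])
    print(n,f["mtx"],f["R"],f["t"])
f=optics.grab_frame("wrist");print(f["mount"]);cv2.imwrite("pics/w0.png",f["color"][...,::-1])
E
```

```text
pics
{'clock': 0.0, 'qpos': array([ 1.23461318e+00,  3.53648462e-01,  1.63412157e+00,  1.28411172e-05,
        1.15521078e+00, -2.40978547e-03]), 'qvel': array([-0.00129243, -0.00079719,  0.00052918, -0.00113091, -0.00015654,
       -0.00031201]), 'joint_efforts': array([ 2.03738961e-05, -6.05249763e+01, -3.42074382e+01, -2.54213239e-05,
        9.14315024e-03,  9.20016362e-06]), 'eef_pos': array([204.60267726, 590.06140856, 230.56686432]), 'tcp_rot': array([-3.14020453e+00, -1.50860048e-05,  2.80781409e+00]), 'contact_force': array([-0.19758743, -0.05227858,  0.16276785]), 'wrist_torque': array([-0.02191082, -0.02922956, -0.00026079]), 'grasp_force': 0.0, 'opening': 0.9973886689008199}
scene [[455.82390632   0.         278.5467484 ]
 [  0.         455.82390632 217.61931482]
 [  0.           0.           1.        ]] [[ 0.69541387 -0.71860887 -0.00092018]
 [-0.40526557 -0.39112646 -0.82630497]
 [ 0.59343017  0.57499685 -0.5632222 ]] [-192.64887178  386.34996227  502.59826521]
side [[415.89869977   0.         274.93736068]
 [  0.         415.89869977 219.51227969]
 [  0.           0.           1.        ]] [[-0.9640608  -0.26530752 -0.01409565]
 [-0.12252161  0.49103585 -0.86248029]
 [ 0.23574397 -0.82975642 -0.50589431]] [549.90999434  49.88147858 959.98330838]
[[-1.18058985e-03 -9.57437867e-01 -2.88637034e-01  7.37326540e+01]
 [ 9.99998689e-01 -1.45016974e-03  7.20140135e-04 -6.53620927e-01]
 [-1.10806213e-03 -2.88635806e-01  9.57438324e-01 -1.40985761e+02]
 [ 0.00000000e+00  0.00000000e+00  0.00000000e+00  1.00000000e+00]]
```

View pics/scene0.png

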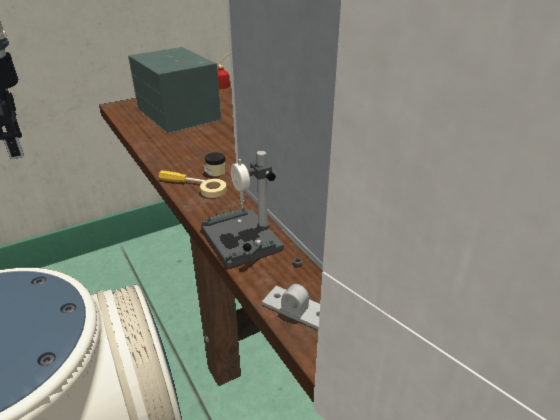

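View pics/side0.png

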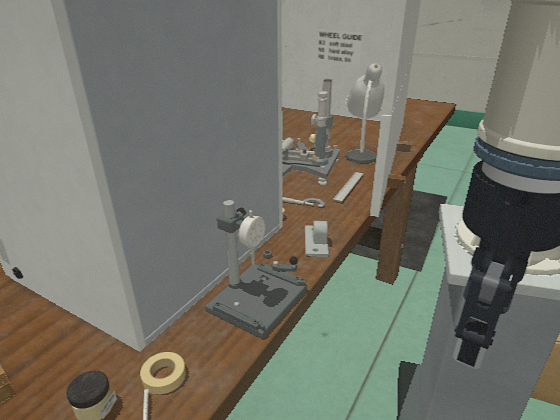

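The scene view shows the fixture near (240,238) and the bracket near (297,303). The side view has them at (260,295) and (317,240). I'll enlarge both.

```bash
python3 - <<'E'
import cv2,numpy as np
a=np.load("scene.npz")["color"][...,::-1];b=np.load("side.npz")["color"][...,::-1]
# scene crop x190-340,y140-340 ; side crop x200-345,y190-340
A=cv2.resize(a[140:340,190:340],None,fx=2.9,fy=2.9,interpolation=cv2.INTER_CUBIC)
B=cv2.resize(b[190:340,200:340],None,fx=2.6,fy=2.6,interpolation=cv2.INTER_CUBIC)
im=np.zeros((600,800,3),np.uint8);im[:A.shape[0],:A.shape[1]]=A;im[:B.shape[0],436:436+B.shape[1]]=B
cv2.imwrite("pics/c.png",im)
E
```

```text
(no output)
```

View pics/c.png

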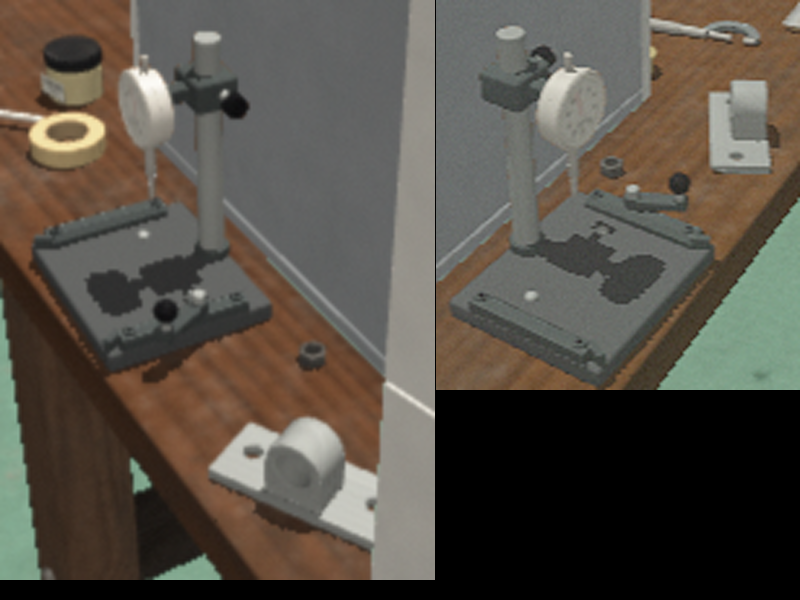

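The crop shows the base, the left dowel, the clamp knob and the bracket's foot clearly. I'll cast these pixels onto planes and triangulate across the two views.

```bash
cat > h.py <<'E'
import numpy as np,cv2
from scipy.spatial.transform import Rotation as Ro
C={n:dict(np.load(n+".npz")) for n in("scene","side")}
def ray(f,u,v):
    d=f["R"].T@np.linalg.inv(f["mtx"])@[u,v,1]; return -f["R"].T@f["t"],d/np.linalg.norm(d)
def plane(f,p,z):
    o,d=ray(f,*p);return o+d*(z-o[2])/d[2]
def tri(f1,p1,f2,p2):
    o1,d1=ray(f1,*p1);o2,d2=ray(f2,*p2)
    k=np.linalg.lstsq(np.c_[d1,-d2],o2-o1,rcond=None)[0]
    a,b=o1+k[0]*d1,o2+k[1]*d2;return (a+b)/2,np.linalg.norm(a-b)
E
python3 - <<'E'
from h import *
np.set_printoptions(precision=1,suppress=True)
S=lambda u,v:(190+u/2.9-.3,140+v/2.9-.3);D=lambda u,v:(200+(u-436)/2.6-.3,190+v/2.6-.3)
s,d=C["scene"],C["side"]
for p in[(35,252),(108,350),(270,305)]:print("base sc",plane(s,S(*p),16))
for p in[(453,303),(600,370),(712,245)]:print("base sd",plane(d,D(*p),16))
for n,a,b in[("knob",(165,310),(679,182)),("dowelL",(143,233),(531,296)),("pin",(198,294),(632,189)),("dial",(146,108),(574,105)),("hole",(253,450),(736,155)),("colTop",(207,38),(510,33)),("plunger",(152,200),(575,195))]:
    print(n,*tri(s,S(*a),d,D(*b)))
for p in[(210,467),(250,425),(373,503),(253,450),(373,540)]:print("br sc",plane(s,S(*p),8))
for p in[(710,93),(709,170),(769,167),(736,155)]:print("br sd",plane(d,D(*p),8))
E
```

```text
base sc [466.1 420.1  16. ]
base sc [428.4 290.6  16. ]
base sc [543.1 245.   16. ]
base sd [591.3 397.4  16. ]
base sd [472.5 432.5  16. ]
base sd [427.8 289.6  16. ]
knob [459.2 263.1  49.4] 1.5573513636282081
dowelL [539.7 378.4  17.3] 0.3946694092746446
pin [495.1 268.6  40.3] 1.2771870671267627
dial [515.  337.1 154.8] 1.1468511075588497
hole [434.2 155.9   7.6] 0.48453913384101965
colTop [562.4 323.9 196.2] 1.6315011652467666
plunger [516.7 336.9  78.9] 3.2704450386232407
br sc [403.8 164.5   8. ]
br sc [448.8 173.2   8. ]
br sc [451.5  70.8   8. ]
br sc [433.5 155.6   8. ]
br sc [428.6  51.7   8. ]
br sd [476.9  61.2   8. ]
br sd [452.2 183.8   8. ]
br sd [404.1 167.1   8. ]
br sd [434.3 156.3   8. ]
```

```bash
cat >> h.py <<'E'
def frame(yaw,tilt):
    bx=np.array([np.cos(yaw),np.sin(yaw),0]);Z=np.array([0,0,1.]);c,s=np.cos(tilt),np.sin(tilt)
    z=s*bx-c*Z;x=-(c*bx+s*Z);return np.c_[x,np.cross(z,x),z]
FY=np.radians(-17.7);FO=np.array([527,335.5,0])
BY=np.radians(11.7);BO=np.array([439.7,112.8,0])
def loc(yaw,o,p):return o+Ro.from_euler("z",yaw).as_matrix()@np.array(p,float)
def go(grasp,yaw,tilt,gp=19.):
    "dp/rot to bring grasp point to 'grasp'"
    from rig import telemetry
    s=telemetry.sense();R0=Ro.from_euler("xyz",s["tcp_rot"]).as_matrix();R=frame(yaw,tilt)
    t=np.array(grasp)+R[:,2]*gp
    print("t%.2f"%s["clock"],"tcp",s["eef_pos"].round(1),"target",t.round(1),"F",s["contact_force"].round(1),"op",round(s["opening"],3),"q",s["qpos"].round(2))
    print(" dp",(R0.T@(t-s["eef_pos"])/40).round(3).tolist(),"rot",(np.degrees(Ro.from_matrix(R0.T@R).as_rotvec())/6).round(3).tolist())
E
python3 - <<'E'
from h import *
s,d=C["scene"],C["side"]
print("cam",-s["R"].T@s["t"],-d["R"].T@d["t"])
print("post base",plane(d,(375,216),0), "panel bottom sc",plane(s,(318,410),0),plane(s,(322,275),0),"front edge",plane(s,(205,240),0),plane(s,(310,400),0))
t=np.radians(45)
go(loc(BY,BO,[-90,0,170]),BY,t)
E
```

```text
cam [  -7.711941   -276.31991396  602.14012361] [309.94795061 917.95397598 536.42323033]
post base [315.11088889 -41.33645709   0.        ] panel bottom sc [310.89076742 -46.74962002   0.        ] [541.53360568 136.26924401   0.        ] front edge [452.46563238 393.74527533   0.        ] [315.12515707 -27.81432789   0.        ]
t0.15 tcp [204.6 590.2 230.7] target [364.7  97.3 156.6] F [ 0.7 -0.  -0.6] op 0.999 q [ 1.23  0.35  1.63  0.    1.16 -0.  ]
 dp [-7.819, -10.33, 1.865] rot [-2.026, -7.317, -4.865]
```

Request:
{"op": "play_rows", "data": {
  "dp": [
    [-7.8,-10.3,1.86],
    [-7.8,-10.3,1.86],
    [-7.8,-10.3,1.86],
    [-7.8,-10.3,1.86],
    [-7.8,-10.3,1.86]
  ],
  "rot": [
    [-2.03,-7.32,-4.87],
    [-2.03,-7.32,-4.87],
    [-2.03,-7.32,-4.87],
    [-2.03,-7.32,-4.87],
    [-2.03,-7.32,-4.87]
  ],
  "fingers": 1.0,
  "grip_force": 50
}}

```text
clock: 0.57
eef_pos: [268.6, 393.5, 201.8]
tcp_rot: [3.084, 0.525, -3.141]
contact_force: [1.9, -0.6, 0.1]
opening: 1.003
grasp_force: 0.0
```

```bash
python3 -c "
from h import *
go(loc(BY,BO,[-90,0,170]),BY,np.radians(45))"
```

```text
t0.57 tcp [268.6 393.5 201.8] target [364.7  97.3 156.6] F [ 1.9 -0.6  0.1] op 1.003 q [ 1.31  0.08  2.19 -0.71  0.8   0.21]
 dp [-1.508, -7.521, 1.748] rot [-0.639, -2.434, -1.615]
```

Request:
{"op": "play_rows", "data": {
  "dp": [
    [-1.5,-7.5,1.75],
    [-1.5,-7.5,1.75],
    [-1.5,-7.5,1.75],
    [-1.5,-7.5,1.75],
    [-1.5,-7.5,1.75]
  ],
  "rot": [
    [-0.64,-2.43,-1.62],
    [-0.64,-2.43,-1.62],
    [-0.64,-2.43,-1.62],
    [-0.64,-2.43,-1.62],
    [-0.64,-2.43,-1.62]
  ]
}}

```text
clock: 0.98
eef_pos: [313.2, 217.3, 193.8]
tcp_rot: [-3.131, 0.763, -2.938]
contact_force: [1.3, -0.6, 0.4]
opening: 1.004
grasp_force: 0.0
```

```bash
python3 -c "
from h import *
go(loc(BY,BO,[-90,0,170]),BY,np.radians(45))"
```

```text
t0.98 tcp [313.2 217.3 193.8] target [364.7  97.3 156.6] F [ 1.3 -0.6  0.4] op 1.004 q [ 1.13 -0.15  2.59 -1.29  0.62  0.43]
 dp [0.17, -3.186, 1.158] rot [-0.106, -0.216, -0.003]
```

```bash
cat > fk.py <<'E'
from h import *
from scipy.optimize import least_squares
E=lambda a,q:Ro.from_euler(a,q).as_matrix()
D=[([1.23461,.353648,1.634122,0,1.155211,-.00241],[204.6,590.06,230.57],[-3.1402,0,2.80781]),
([1.31,.08,2.19,-.71,.8,.21],[268.6,393.5,201.8],[3.084,.525,-3.141]),
([1.13,-.15,2.59,-1.29,.62,.43],[313.2,217.3,193.8],[-3.131,.763,-2.938])]
def fk(q,p):
    a,h,L1,L2,e,Lt=p
    R1=E("z",q[0])@E("y",q[1]);R2=R1@E("y",q[2]);R3=R2@E("z",q[3])@E("y",q[4])
    w=E("z",q[0])@[a,0,0]+[0,0,h]+R1@[0,0,L1]+R2@[e,0,L2]
    return w+R3@[0,0,Lt],R3@E("z",q[5])@E("z",np.pi/2),w
if __name__=="__main__":
    for sg in(1,):
        f=least_squares(lambda p:np.r_[np.concatenate([fk(q,p)[0]-x for q,x,_ in D]),.01*(p-[0,300,450,450,0,250])],[0,300,450,450,0,250])
        print(f.x.round(1),f.fun[:9].round(1))
        np.save("p.npy",f.x)
        for q,x,r in D:print(np.degrees(Ro.from_matrix(E("xyz",r).T@fk(q,f.x)[1]).magnitude()).round(2))
E
python3 fk.py
```

```text
[ 11.8 321.3 549.9 494.4  72.6 339.9] [ 1.4 -0.6  0.   0.9 -0.  -0.1 -0.7  0.2  0.1]
0.0
0.14
0.37
```

```bash
cat >> fk.py <<'E'
P=np.load("p.npy")
lo=np.array([-2.63,-.92,.06,-1.3,0,-3.02]);hi=np.array([2.63,2.1,2.66,4.44,2.69,3.02])
def ik(t,R,seeds=None):
    out=[];rng=np.random.default_rng(0)
    for i in range(25):
        q0=rng.uniform(lo,hi) if seeds is None or i else np.array(seeds)
        if seeds is None: q0[0]=np.clip(np.arctan2(t[1],t[0]),-2,2);q0[1:3]=[.2,1.8]
        f=least_squares(lambda q:np.r_[(fk(q,P)[0]-t)/100,Ro.from_matrix(R.T@fk(q,P)[1]).as_rotvec()],q0,bounds=(lo,hi))
        if f.cost<1e-7 and not any(np.abs(f.x-o).max()<.05 for o in out):out.append(f.x)
    return out
E
python3 - <<'E'
from fk import *
np.set_printoptions(precision=2,suppress=True)
for nm,yaw,o,g in[("brk",BY,BO,[-12,0,30]),("brk up",BY,BO,[-12,0,110]),("lay",FY,FO,[-38-12,0,60]),("seat",FY,FO,[-16,0,46])]:
  for tl in(0,25,45):
    for flip in(0,1):
      R=frame(yaw,np.radians(tl))
      if flip:R=R@np.diag([-1,-1,1])
      t=loc(yaw,o,g)+19*R[:,2]
      for q in ik(t,R):print(nm,tl,flip,q,"w",fk(q,P)[2].round())
E
```

```text
brk 0 0 [ 0.25  0.46  2.15 -0.    0.53 -1.52] w [428. 110. 351.]
brk 0 1 [ 0.25  0.46  2.15 -0.    0.53  1.62] w [428. 110. 351.]
brk 25 0 [0.27 0.45 2.43 3.31 0.18 1.47] w [295.  83. 321.]
brk 25 1 [ 0.27  0.45  2.43  3.31  0.18 -1.67] w [295.  83. 321.]
brk 45 0 [0.3  0.74 2.6  3.23 0.98 1.59] w [206.  64. 257.]
brk 45 1 [ 0.3   0.74  2.6   3.23  0.98 -1.55] w [206.  64. 257.]
brk up 0 0 [ 0.25  0.29  2.13 -0.    0.73 -1.52] w [428. 110. 431.]
brk up 0 1 [ 0.25  0.29  2.13 -0.    0.73  1.62] w [428. 110. 431.]
brk up 25 0 [ 0.27  0.19  2.41 -0.27  0.11 -1.24] w [295.  83. 401.]
brk up 25 1 [ 0.27  0.19  2.41 -0.27  0.11  1.9 ] w [295.  83. 401.]
brk up 45 0 [0.3  0.36 2.62 3.26 0.62 1.54] w [206.  64. 337.]
brk up 45 1 [ 0.3   0.36  2.62  3.26  0.62 -1.6 ] w [206.  64. 337.]
lay 0 0 [ 0.63  0.56  1.82  0.    0.77 -0.63] w [479. 351. 381.]
lay 0 1 [ 0.63  0.56  1.82 -0.    0.77  2.51] w [479. 351. 381.]
lay 25 0 [ 0.84  0.54  1.98 -0.78  0.58  0.23] w [350. 392. 351.]
lay 25 1 [ 0.84  0.54  1.98 -0.78  0.58 -2.91] w [350. 392. 351.]
seat 0 0 [ 0.59  0.6   1.77  0.    0.77 -0.67] w [512. 340. 367.]
seat 0 1 [ 0.59  0.6   1.77 -0.    0.77  2.47] w [512. 340. 367.]
seat 25 0 [ 0.78  0.58  1.94 -0.8   0.55  0.2 ] w [383. 382. 337.]
seat 25 1 [ 0.78  0.58  1.94 -0.8   0.55 -2.95] w [383. 382. 337.]
```

```bash
python3 - <<'E'
from fk import *
np.set_printoptions(precision=2,suppress=True)
for nm,yaw,o,g in[("lay",FY,FO,[-50,0,46]),("seat",FY,FO,[-16,0,46]),("seatlow",FY,FO,[-45,0,36])]:
  for tl in(30,35,40,45,50,60):
   for dy in(0,15,30):
      R=frame(yaw+np.radians(dy),np.radians(tl))
      t=loc(yaw,o,g)+19*R[:,2]
      for q in ik(t,R):
        if q[5]>-2 or 1:print(nm,tl,dy,q,"w",fk(q,P)[2].round())
E
```

```text
lay 30 0 [ 0.89  0.58  2.   -0.99  0.59  0.47] w [326. 399. 324.]
lay 30 15 [ 0.84  0.55  2.08 -1.2   0.43  0.41] w [319. 358. 324.]
lay 35 0 [ 0.93  0.6   2.02 -1.15  0.64  0.66] w [304. 407. 309.]
lay 35 30 [0.8  0.55 2.18 4.4  0.34 0.84] w [300. 311. 309.]
lay 40 0 [ 0.97  0.63  2.03 -1.27  0.7   0.82] w [283. 413. 292.]
lay 40 30 [0.83 0.58 2.21 4.16 0.45 1.1 ] w [278. 307. 292.]
lay 45 30 [0.87 0.62 2.24 4.03 0.58 1.27] w [258. 302. 273.]
lay 50 15 [1.   0.69 2.17 4.44 0.76 1.2 ] w [234. 362. 252.]
lay 50 30 [0.9  0.67 2.27 3.96 0.72 1.38] w [239. 298. 252.]
lay 60 15 [1.06 0.8  2.18 4.35 0.98 1.39] w [202. 364. 206.]
lay 60 30 [0.95 0.8  2.29 3.9  1.01 1.53] w [208. 291. 206.]
seat 30 0 [ 0.83  0.59  1.97 -0.99  0.57  0.41] w [359. 389. 324.]
seat 30 15 [ 0.78  0.56  2.04 -1.18  0.41  0.34] w [351. 348. 324.]
seat 35 0 [ 0.87  0.61  1.99 -1.16  0.62  0.61] w [336. 396. 309.]
seat 35 30 [0.74 0.56 2.14 4.37 0.31 0.8 ] w [332. 301. 309.]
seat 40 30 [0.76 0.59 2.18 4.11 0.42 1.09] w [310. 296. 292.]
seat 45 30 [0.79 0.63 2.21 3.96 0.55 1.26] w [290. 292. 273.]
seat 50 15 [0.92 0.6
[... 263 characters left out ...]
01  0.58  0.49] w [331. 398. 314.]
seatlow 30 15 [ 0.83  0.57  2.07 -1.24  0.42  0.45] w [324. 357. 314.]
seatlow 35 0 [ 0.92  0.63  2.01 -1.17  0.63  0.68] w [309. 405. 299.]
seatlow 35 30 [0.79 0.57 2.17 4.33 0.35 0.9 ] w [304. 310. 299.]
seatlow 40 0 [ 0.96  0.66  2.02 -1.3   0.69  0.84] w [288. 412. 282.]
seatlow 40 30 [0.82 0.61 2.21 4.11 0.46 1.14] w [283. 305. 282.]
seatlow 45 30 [0.85 0.65 2.24 3.99 0.6  1.3 ] w [262. 301. 263.]
seatlow 50 15 [0.99 0.71 2.16 4.41 0.76 1.23] w [239. 361. 242.]
seatlow 50 30 [0.88 0.7  2.26 3.93 0.74 1.4 ] w [244. 297. 242.]
seatlow 60 15 [1.05 0.82 2.17 4.33 0.98 1.41] w [207. 362. 196.]
seatlow 60 30 [0.94 0.83 2.28 3.88 1.02 1.55] w [213. 290. 196.]
```

```bash
python3 -c "
from h import *
go(loc(BY,BO,[-12,0,130]),BY,0)"
```

```text
t0.98 tcp [313.2 217.3 193.8] target [427.9 110.4 111. ] F [ 1.3 -0.6  0.4] op 1.004 q [ 1.13 -0.15  2.59 -1.29  0.62  0.43]
 dp [-0.21, -3.165, 3.097] rot [-0.099, 7.284, -0.044]
```

Request:
{"op": "play_rows", "data": {
  "dp": [
    [-0.2,-3.17,3.1],
    [-0.2,-3.17,3.1],
    [-0.2,-3.17,3.1],
    [-0.2,-3.17,3.1],
    [-0.2,-3.17,3.1]
  ],
  "rot": [
    [-0.1,7.28,-0.05],
    [-0.1,7.28,-0.05],
    [-0.1,7.28,-0.05],
    [-0.1,7.28,-0.05],
    [-0.1,7.28,-0.05]
  ]
}}

```text
clock: 1.4
eef_pos: [353.6, 168.5, 152.0]
tcp_rot: [-3.085, 0.488, -2.928]
contact_force: [-1.6, -0.2, 0.3]
opening: 0.999
grasp_force: 0.0
```

```bash
python3 -c "
from h import *
go(loc(BY,BO,[-12,0,130]),BY,0)"
```

```text
t1.40 tcp [353.6 168.5 152. ] target [427.9 110.4 111. ] F [-1.6 -0.2  0.3] op 0.999 q [ 0.67 -0.07  2.48 -0.71  0.4  -0.49]
 dp [-0.852, -1.722, 1.712] rot [-0.504, 4.661, -0.044]
```

Request:
{"op": "play_rows", "data": {
  "dp": [
    [-0.85,-1.72,1.71],
    [-0.85,-1.72,1.71],
    [-0.85,-1.72,1.71],
    [-0.85,-1.72,1.71],
    [-0.85,-1.72,1.71]
  ],
  "rot": [
    [-0.5,4.66,-0.04],
    [-0.5,4.66,-0.04],
    [-0.5,4.66,-0.04],
    [-0.5,4.66,-0.04],
    [-0.5,4.66,-0.04]
  ]
}}

```text
clock: 1.82
eef_pos: [423.5, 112.5, 112.4]
tcp_rot: [-3.105, 0.152, -2.938]
contact_force: [0.4, -0.1, 0.1]
opening: 0.998
grasp_force: 0.0
```

```bash
cat >> h.py <<'E'
def wrist(fn=None):
    from rig import telemetry,optics
    s=telemetry.sense();f=optics.grab_frame("wrist")
    T=np.eye(4);T[:3,:3]=Ro.from_euler("xyz",s["tcp_rot"]).as_matrix();T[:3,3]=s["eef_pos"]
    M=np.linalg.inv(T@f["mount"]);f=dict(color=f["color"],mtx=f["mtx"],R=M[:3,:3],t=M[:3,3])
    if fn:cv2.imwrite("pics/"+fn+".png",f["color"][...,::-1]);np.savez(fn+".npz",**f)
    return f
def proj(f,X):
    c=f["R"]@X+f["t"];p=f["mtx"]@c;return p[:2]/p[2]
E
python3 -c "
from h import *
go(loc(BY,BO,[-12,0,130]),BY,0)
f=wrist('w1')
for n,p in dict(hL=[3,44,8],hR=[3,-44,8],c1=[-25,60,8],c2=[25,60,8],c3=[25,-60,8],c4=[-25,-60,8]).items():print(n,proj(f,loc(BY,BO,p)).round())"
```

```text
t1.82 tcp [423.5 112.5 112.4] target [427.9 110.4 111. ] F [ 0.4 -0.1  0.1] op 0.998 q [ 0.3   0.17  2.23 -0.09  0.6  -1.41]
 dp [-0.091, -0.071, 0.053] rot [-0.35, 1.449, -0.037]
hL [329. 212.]
hR [214. 211.]
c1 [354. 178.]
c2 [347. 238.]
c3 [197. 236.]
c4 [190. 177.]
```

View pics/w1.png

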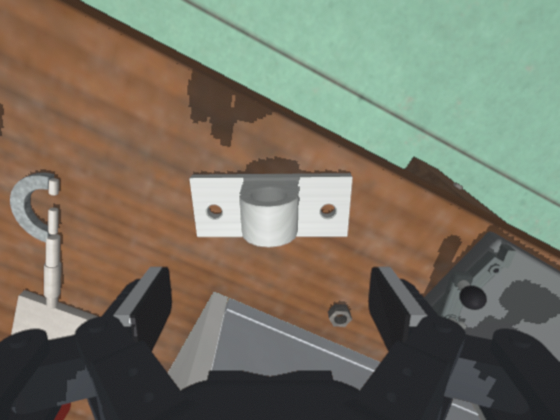

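The picture shows the holes at (215,211) and (328,211), and corners within 2 px of my prediction, so the bracket pose holds. I'll straighten the tool and descend.

```bash
python3 -c "
from h import *
go(loc(BY,BO,[-12,0,80]),BY,0);go(loc(BY,BO,[-12,0,30]),BY,0)"
```

```text
t1.87 tcp [430.4 112.3 112.4] target [427.9 110.4  61. ] F [9.7 2.5 1.7] op 1.0 q [ 0.29  0.18  2.21 -0.08  0.61 -1.43]
 dp [0.258, 0.01, 1.261] rot [-0.332, 1.419, 0.025]
t1.87 tcp [430.4 112.3 112.4] target [427.9 110.4  11. ] F [9.7 2.5 1.7] op 1.0 q [ 0.29  0.18  2.21 -0.08  0.61 -1.43]
 dp [0.443, 0.053, 2.496] rot [-0.332, 1.419, 0.025]
```

Request:
{"op": "play_rows", "data": {
  "dp": [
    [0.1,0,0.5],
    [0.1,0,0.5],
    [0.1,0,0.5],
    [0.1,0,0.5]
  ],
  "rot": [
    [-0.33,1.42,0.03],
    [-0.33,1.42,0.03],
    [-0.33,1.42,0.03],
    [-0.33,1.42,0.03]
  ]
}}

```text
clock: 2.2
eef_pos: [423.4, 111.7, 92.1]
tcp_rot: [-3.137, 0.007, -2.946]
contact_force: [0.7, 0.3, -0.8]
opening: 0.998
grasp_force: 0.0
```

```bash
python3 -c "
from h import *
go(loc(BY,BO,[-12,0,30]),BY,0)"
```

```text
t2.20 tcp [423.4 111.7  92.1] target [427.9 110.4  11. ] F [ 0.7  0.3 -0.8] op 0.998 q [ 0.26  0.27  2.14 -0.01  0.72 -1.5 ]
 dp [-0.093, -0.045, 2.028] rot [-0.045, 0.062, -0.087]
```

Request:
{"op": "play_rows", "data": {
  "dp": [
    [-0.1,-0.04,0.7],
    [-0.1,-0.04,1.4],
    [-0.1,-0.04,2.03],
    [-0.1,-0.04,2.03],
    [-0.1,-0.04,2.03]
  ],
  "rot": [
    [-0.04,0.06,-0.09],
    [-0.04,0.06,-0.09],
    [-0.04,0.06,-0.09],
    [-0.04,0.06,-0.09],
    [-0.04,0.06,-0.09]
  ]
}}

```text
clock: 2.62
eef_pos: [426.7, 111.0, 11.4]
tcp_rot: [-3.141, -0.002, -2.935]
contact_force: [0.2, 0.3, 0.5]
opening: 0.999
grasp_force: 0.0
```

Request:
{"op": "play_rows", "data": {
  "dp": [
    [0,0,0],
    [0,0,0],
    [0,0,0],
    [0,0,0],
    [0,0,0]
  ],
  "rot": [
    [0,0,0],
    [0,0,0],
    [0,0,0],
    [0,0,0],
    [0,0,0]
  ],
  "fingers": 0.0,
  "grip_force": 60
}}

```text
clock: 3.03
eef_pos: [429.1, 111.1, 12.8]
tcp_rot: [3.141, 0.002, -2.936]
contact_force: [-2.4, -1.4, 16.5]
opening: 0.46
grasp_force: 59.6
```

Request:
{"op": "play_rows", "data": {
  "dp": [
    [0,0,0],
    [0,0,0],
    [0,0,-0.5],
    [0,0,-1],
    [0,0,-1]
  ],
  "rot": [
    [0,0,0],
    [0,0,0],
    [0,0,0],
    [0,0,0],
    [0,0,0]
  ]
}}

```text
clock: 3.45
eef_pos: [429.8, 111.3, 54.1]
tcp_rot: [3.141, 0.004, -2.936]
contact_force: [1.5, 0.2, -4.4]
opening: 0.459
grasp_force: 64.1
```

```bash
python3 -c "
from h import *
from rig import telemetry as T
print(T.sense()['tcp_rot'])
go(loc(FY,FO,[-75,0,150]),FY,0)"
```

```text
[ 3.14117293  0.00424906 -2.93635577]
t3.45 tcp [429.8 111.3  54.1] target [455.6 358.3 131. ] F [ 1.5  0.2 -4.4] op 0.459 q [ 0.25  0.35  2.15  0.    0.64 -1.53]
 dp [-1.896, 5.915, -1.912] rot [0.014, 0.039, 4.91]
```

Request:
{"op": "play_rows", "data": {
  "dp": [
    [-0.3,0.5,-1.0],
    [-1.9,5.9,-1.9],
    [-1.9,5.9,-1.9],
    [-1.9,5.9,-1.9],
    [-1.9,5.9,-1.9]
  ],
  "rot": [
    [0,0,0.5],
    [0,0,4.9],
    [0,0,4.9],
    [0,0,4.9],
    [0,0,4.9]
  ]
}}

```text
clock: 3.87
eef_pos: [447.8, 284.5, 114.2]
tcp_rot: [-3.141, -0.0, 2.827]
contact_force: [0.7, -0.2, -5.4]
opening: 0.456
grasp_force: 64.3
```

```bash
python3 -c "
from h import *
go(loc(FY,FO,[-73.7,0,110]),FY,0)"
```

```text
t3.87 tcp [447.8 284.5 114.2] target [456.8 357.9  91. ] F [ 0.7 -0.2 -5.4] op 0.456 q [ 0.56  0.36  1.94  0.    0.85 -0.69]
 dp [0.354, 1.815, 0.579] rot [-0.003, -0.003, -0.051]
```

Request:
{"op": "play_rows", "data": {
  "dp": [
    [0.35,1.82,0],
    [0.35,1.82,0.58],
    [0.35,1.82,0.58],
    [0.35,1.82,0.58],
    [0.35,1.82,0.58]
  ],
  "rot": [
    [0,0,-0.05],
    [0,0,-0.05],
    [0,0,-0.05],
    [0,0,-0.05],
    [0,0,-0.05]
  ]
}}

```text
clock: 4.28
eef_pos: [456.1, 356.3, 90.0]
tcp_rot: [-3.14, -0.001, 2.84]
contact_force: [-0.2, -1.1, -4.9]
opening: 0.455
grasp_force: 64.7
```

```bash
python3 -c "
from h import *
from rig import optics
go(loc(FY,FO,[-73.7,0,47.8]),FY,0)
w=wrist('w2');d=optics.grab_frame('side');np.savez('side2.npz',**d)
for n,p in dict(fl=[-82,78,16],fr=[-82,-78,16],rfL=[-70,65.5,25],rfR=[-70,-65.5,25],kn=[-42,-89,49],bk=[48,78,16]).items():print(n,proj(w,loc(FY,FO,p)).round(),proj(d,loc(FY,FO,p)).round())
B=cv2.resize(d['color'][190:340,190:340],None,fx=2,fy=2)
a=w['color'].copy();im=np.zeros((420,860,3),np.uint8);im[:,:560]=a;im[:300,560:860]=B
cv2.imwrite('pics/c2.png',cv2.resize(im,(800,390))[...,::-1])"
```

```text
t4.28 tcp [456.1 356.3  90. ] target [456.8 357.9  28.8] F [-0.2 -1.1 -4.9] op 0.455 q [ 0.66  0.45  1.84 -0.    0.85 -0.61]
 dp [-0.006, 0.047, 1.529] rot [-0.019, -0.013, 0.068]
fl [390. 211.] [262. 333.]
fr [156. 209.] [308. 283.]
rfL [374. 232.] [261. 322.]
rfR [173. 231.] [299. 281.]
kn [127. 288.] [293. 260.]
bk [372. 371.] [204. 305.]
```

View pics/c2.png

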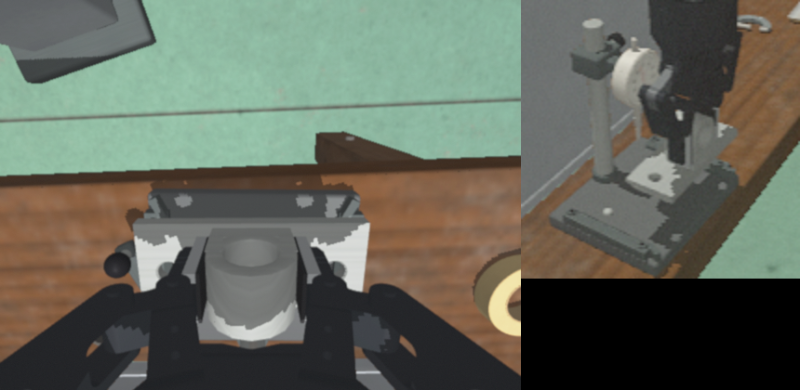

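The wrist view shows the base's front corners at about (163,204) and (385,202), centred within 1 mm of the prediction. The bracket is square above the rails, so I'll lower it.

Request:
{"op": "play_rows", "data": {
  "dp": [
    [0,0.05,0.6],
    [0,0.05,1.2],
    [0,0.05,1.4],
    [0,0.05,1.47],
    [0,0.05,1.47]
  ],
  "rot": [
    [0,0,0.07],
    [0,0,0.07],
    [0,0,0.07],
    [0,0,0.07],
    [0,0,0.07]
  ]
}}

```text
clock: 4.8
eef_pos: [457.7, 358.2, 32.4]
tcp_rot: [-3.141, -0.001, 2.831]
contact_force: [0.5, 0.7, -5.3]
opening: 0.455
grasp_force: 64.7
```

Request:
{"op": "play_rows", "data": {
  "dp": [
    [0,0,0.03],
    [0,0,0.06],
    [0,0,0.08],
    [0,0,0.08]
  ],
  "rot": [
    [0,0,0],
    [0,0,0],
    [0,0,0],
    [0,0,0]
  ]
}}

```text
clock: 5.13
eef_pos: [457.9, 359.0, 29.7]
tcp_rot: [3.141, 0.0, 2.832]
contact_force: [-0.4, -2.9, -3.5]
opening: 0.456
grasp_force: 64.8
```

Request:
{"op": "play_rows", "data": {
  "dp": [
    [0,-0.03,0.02],
    [0,-0.03,0.05],
    [0,-0.03,0.05]
  ],
  "rot": [
    [0,0,0],
    [0,0,0],
    [0,0,0]
  ]
}}

```text
clock: 5.38
eef_pos: [457.9, 358.5, 28.9]
tcp_rot: [3.14, 0.001, 2.832]
contact_force: [-4.1, -1.5, 14.1]
opening: 0.457
grasp_force: 67.0
```

Request:
{"op": "play_rows", "data": {
  "dp": [
    [0,0,0],
    [0,0,0],
    [0,0,0],
    [-0.2,0,-0.5],
    [-0.4,0,-1.3]
  ],
  "rot": [
    [0,0,0],
    [0,0,0],
    [0,0,0],
    [0,0,0],
    [0,0,0]
  ],
  "fingers": 0.85
}}

```text
clock: 5.8
eef_pos: [470.6, 351.6, 76.8]
tcp_rot: [-3.137, -0.004, 2.832]
contact_force: [0.1, 0.4, 0.2]
opening: 0.854
grasp_force: 0.0
```

```bash
python3 -c "
from h import *
go(loc(FY,FO,[-100,0,100]),FY,np.radians(35))"
```

```text
t5.80 tcp [470.6 351.6  76.8] target [442.1 362.6  84.4] F [0.1 0.4 0.2] op 0.854 q [ 0.64  0.48  1.83  0.    0.83 -0.62]
 dp [0.763, 0.043, -0.187] rot [-0.042, -5.868, 0.011]
```

Request:
{"op": "play_rows", "data": {
  "dp": [
    [0.4,0,0],
    [0.8,0,0],
    [0.8,0,-0.2],
    [0.8,0,-0.2],
    [0.8,0,-0.2]
  ],
  "rot": [
    [0,0,0],
    [0,-1,0],
    [0,-5.87,0],
    [0,-5.87,0],
    [0,-5.87,0]
  ]
}}

```text
clock: 6.22
eef_pos: [442.1, 362.4, 87.6]
tcp_rot: [-3.138, 0.401, 2.83]
contact_force: [-0.3, -0.4, -0.6]
opening: 0.85
grasp_force: 0.0
```

```bash
python3 -c "
from h import *
go(loc(FY,FO,[-100,0,100]),FY,np.radians(35))"
```

```text
t6.22 tcp [442.1 362.4  87.6] target [442.1 362.6  84.4] F [-0.3 -0.4 -0.6] op 0.85 q [ 0.91  0.42  2.   -0.63  0.68  0.13]
 dp [0.031, 0.004, 0.074] rot [-0.044, -2.005, -0.015]
```

Request:
{"op": "play_rows", "data": {
  "dp": [
    [0.03,0,0.07],
    [0.03,0,0.07],
    [0.03,0,0.07],
    [0.03,0,0.07]
  ],
  "rot": [
    [-0.04,-2,0],
    [-0.04,-2,0],
    [-0.04,-2,0],
    [-0.04,-2,0]
  ]
}}

```text
clock: 6.55
eef_pos: [440.3, 361.7, 82.3]
tcp_rot: [-3.135, 0.606, 2.837]
contact_force: [0.5, 1.2, -1.4]
opening: 0.847
grasp_force: 0.0
```

```bash
python3 -c "
from h import *
from rig import optics
go(loc(FY,FO,[-79,0,49]),FY,np.radians(35))
w=wrist('w3');d=optics.grab_frame('side');np.savez('side3.npz',**d)
for n,p in dict(hL=[-60,44,24],hR=[-60,-44,24],rl=[-88,60,24],rr=[-88,-60,24],fl=[-38,60,24]).items():print(n,proj(w,loc(FY,FO,p)).round(),(2*(proj(d,loc(FY,FO,p))-[190,190])).round())
B=cv2.resize(d['color'][190:340,190:340],None,fx=2,fy=2)
a=w['color'].copy();im=np.zeros((420,860,3),np.uint8);im[:,:560]=a;im[:300,560:860]=B
cv2.imwrite('pics/c3.png',cv2.resize(im,(800,390))[...,::-1])"
```

```text
t6.55 tcp [440.3 361.7  82.3] target [462.1 356.2  33.4] F [ 0.5  1.2 -1.4] op 0.847 q [ 1.03  0.47  2.06 -0.98  0.73  0.56]
 dp [0.234, 0.043, 1.324] rot [-0.04, -0.045, 0.033]
hL [342. 215.] [146. 245.]
hR [205. 215.] [198. 191.]
rl [378. 186.] [162. 269.]
rr [170. 185.] [232. 192.]
fl [360. 235.] [115. 247.]
```

View pics/c3.png

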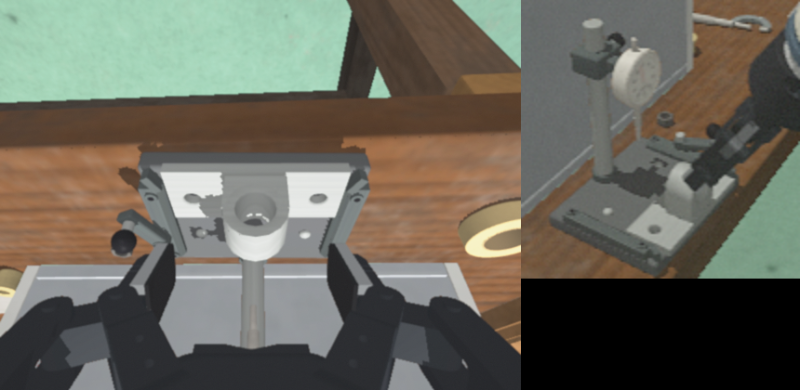

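The wrist view has the bracket's holes at about (206,213) and (342,213), so it lies between the rails about 63 mm short of the fixture origin as planned. The fingers straddle the pedestal, so I'll regrip at this tilt.

Request:
{"op": "play_rows", "data": {
  "dp": [
    [0.2,0.04,0.5],
    [0.2,0.04,1.0],
    [0.2,0.04,1.28],
    [0.2,0.04,1.28],
    [0.2,0.04,1.28]
  ],
  "rot": [
    [-0.04,-0.04,0.03],
    [-0.04,-0.04,0.03],
    [-0.04,-0.04,0.03],
    [-0.04,-0.04,0.03],
    [-0.04,-0.04,0.03]
  ]
}}

```text
clock: 7.07
eef_pos: [464.5, 355.0, 36.7]
tcp_rot: [3.14, 0.609, 2.827]
contact_force: [-0.2, 0.3, -0.1]
opening: 0.847
grasp_force: 0.0
```

Request:
{"op": "play_rows", "data": {
  "dp": [
    [0,0,0],
    [0,0,0],
    [0,0,0],
    [0,0,0],
    [0,0,0]
  ],
  "rot": [
    [0,0,0],
    [0,0,0],
    [0,0,0],
    [0,0,0],
    [0,0,0]
  ],
  "fingers": 0.0,
  "grip_force": 30
}}

```text
clock: 7.48
eef_pos: [464.0, 356.3, 37.7]
tcp_rot: [3.138, 0.611, 2.829]
contact_force: [-1.7, 0.4, 6.7]
opening: 0.464
grasp_force: 30.0
```

```bash
python3 -c "
from h import *
go(loc(FY,FO,[-79,0,51]),FY,np.radians(35))
go(loc(FY,FO,[-69,0,51]),FY,np.radians(35))"
```

```text
t7.48 tcp [464.  356.3  37.7] target [462.1 356.2  35.4] F [-1.7  0.4  6.7] op 0.464 q [ 0.98  0.56  2.06 -1.11  0.66  0.67]
 dp [0.069, -0.016, 0.021] rot [0.008, -0.003, -0.032]
t7.48 tcp [464.  356.3  37.7] target [471.6 353.2  35.4] F [-1.7  0.4  6.7] op 0.464 q [ 0.98  0.56  2.06 -1.11  0.66  0.67]
 dp [-0.136, -0.016, 0.165] rot [0.008, -0.003, -0.032]
```

Request:
{"op": "play_rows", "data": {
  "dp": [
    [-0.1,0,0.07],
    [-0.2,0,0.14],
    [-0.3,0,0.21],
    [-0.41,0,0.29],
    [-0.51,0,0.36]
  ],
  "rot": [
    [0,0,0],
    [0,0,0],
    [0,0,0],
    [0,0,0],
    [0,0,0]
  ]
}}

```text
clock: 7.9
eef_pos: [487.5, 349.3, 37.7]
tcp_rot: [3.137, 0.61, 2.829]
contact_force: [-11.0, 3.5, 11.4]
opening: 0.466
grasp_force: 30.9
```

```bash
python3 -c "
from h import *
go(loc(FY,FO,[-52,0,51]),FY,np.radians(35))"
```

```text
t7.90 tcp [487.5 349.3  37.7] target [487.8 348.   35.4] F [-11.    3.5  11.4] op 0.466 q [ 0.93  0.57  2.04 -1.13  0.64  0.64]
 dp [0.017, -0.029, 0.057] rot [0.021, -0.009, -0.03]
```

Request:
{"op": "play_rows", "data": {
  "dp": [
    [-0.07,0,0.0],
    [-0.11,0,0.03],
    [-0.15,0,0.06],
    [-0.19,0,0.09],
    [-0.23,0,0.1]
  ],
  "rot": [
    [0,0,0],
    [0,0,0],
    [0,0,0],
    [0,0,0],
    [0,0,0]
  ]
}}

```text
clock: 8.32
eef_pos: [496.8, 344.6, 38.2]
tcp_rot: [3.141, 0.609, 2.829]
contact_force: [-0.1, 0.7, -5.4]
opening: 0.463
grasp_force: 30.6
```

Request:
{"op": "play_rows", "data": {
  "dp": [
    [-0.04,0,0.04],
    [-0.08,0,0.07],
    [-0.12,0,0.1],
    [-0.16,0,0.13],
    [-0.16,0,0.13]
  ],
  "rot": [
    [0,0,0],
    [0,0,0],
    [0,0,0],
    [0,0,0],
    [0,0,0]
  ]
}}

```text
clock: 8.73
eef_pos: [502.6, 343.1, 38.7]
tcp_rot: [3.138, 0.608, 2.829]
contact_force: [-34.2, 5.2, 26.7]
opening: 0.46
grasp_force: 37.1
```

```bash
python3 -c "
from h import *
from rig import optics
go(loc(FY,FO,[-36,0,53]),FY,np.radians(35))
d=optics.grab_frame('side');np.savez('side4.npz',**d)
for x in(-25,-20,-15):
  for n,p in dict(hL=[x+3,44,24],rl=[x-25,60,24],fl=[x+25,60,24]).items():print(x,n,proj(d,loc(FY,FO,p)).round(1))
B=cv2.resize(d['color'][190:340,190:340],None,fx=4,fy=4,interpolation=cv2.INTER_CUBIC)
cv2.imwrite('pics/c4.png',B[...,::-1])"
```

```text
t8.73 tcp [502.6 343.1  38.7] target [503.1 343.1  37.4] F [-34.2   5.2  26.7] op 0.46 q [ 0.9   0.57  2.03 -1.13  0.63  0.61]
 dp [0.007, 0.005, 0.032] rot [0.008, -0.026, -0.031]
-25 hL [245.6 304.8]
-25 rl [253.  315.9]
-25 fl [230.5 305.5]
-20 hL [243.3 303.8]
-20 rl [250.7 314.9]
-20 fl [228.3 304.5]
-15 hL [241.1 302.8]
-15 rl [248.4 313.8]
-15 fl [226.1 303.5]
```

View pics/c4.png

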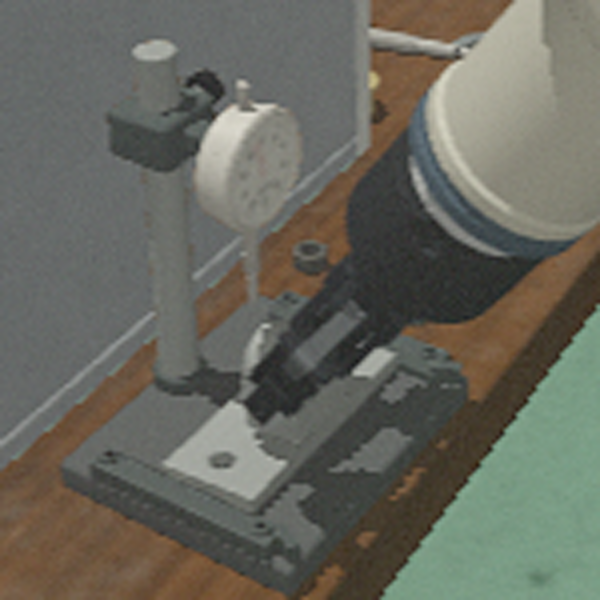

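The side view puts the left hole at (245.5,305), so the bracket sits near x -25 at seat level, starting to climb the dowels. The grip slipped about 3 mm at 34 N, and the gripper body would come too close to the dial at the seat. I'll release and push from behind with the fingers shut.

Request:
{"op": "play_rows", "data": {
  "dp": [
    [0,0,0],
    [0,0,0],
    [0,0,0],
    [0,0,-0.8],
    [0,0,-1.6]
  ],
  "rot": [
    [0,0,0],
    [0,0,0],
    [0,0,0],
    [0,0,0],
    [0,0,0]
  ],
  "fingers": 0.8
}}

```text
clock: 9.2
eef_pos: [469.5, 352.1, 89.4]
tcp_rot: [-3.138, 0.609, 2.83]
contact_force: [1.2, 1.0, 0.3]
opening: 0.802
grasp_force: 0.0
```

```bash
python3 -c "
from h import *
go(loc(FY,FO,[-90,0,80]),FY,np.radians(25),0)"
```

```text
t9.20 tcp [469.5 352.1  89.4] target [441.3 362.9  80. ] F [1.2 1.  0.3] op 0.802 q [ 0.97  0.46  2.04 -0.99  0.71  0.51]
 dp [0.754, 0.039, -0.239] rot [-0.044, 1.646, -0.028]
```

Request:
{"op": "play_rows", "data": {
  "dp": [
    [0.4,0.04,-0.24],
    [0.75,0.04,-0.24],
    [0.75,0.04,-0.24],
    [0.75,0.04,-0.24],
    [0.75,0.04,-0.24]
  ],
  "rot": [
    [0,0,0],
    [-0.04,1.65,-0.03],
    [-0.04,1.65,-0.03],
    [-0.04,1.65,-0.03],
    [-0.04,1.65,-0.03]
  ],
  "fingers": 0.0
}}

```text
clock: 9.62
eef_pos: [442.9, 363.7, 81.5]
tcp_rot: [3.137, 0.439, 2.83]
contact_force: [-0.9, 0.1, -0.3]
opening: 0.089
grasp_force: 0.0
```

```bash
python3 -c "
from h import *
go(loc(FY,FO,[-72,0,22]),FY,np.radians(25),0)
w=wrist('w5')
for x in(-30,-27,-24):
  for n,p in dict(hL=[x+3,44,24],hR=[x+3,-44,24],rl=[x-25,60,24],rr=[x-25,-60,24]).items():print(x,n,proj(w,loc(FY,FO,p)).round(1))"
```

```text
t9.62 tcp [442.9 363.7  81.5] target [458.4 357.4  22. ] F [-0.9  0.1 -0.3] op 0.089 q [ 0.93  0.43  2.02 -0.71  0.66  0.23]
 dp [0.255, -0.038, 1.525] rot [0.031, 0.029, -0.023]
-30 hL [330.2 261.5]
-30 hR [207.  262.1]
-30 rl [359.5 234.2]
-30 rr [177.3 235.1]
-27 hL [329.7 264.2]
-27 hR [207.5 264.8]
-27 rl [358.7 237.4]
-27 rr [178.1 238.3]
-24 hL [329.3 266.8]
-24 hR [208.  267.4]
-24 rl [357.9 240.4]
-24 rr [179.  241.3]
```

View pics/w5.png

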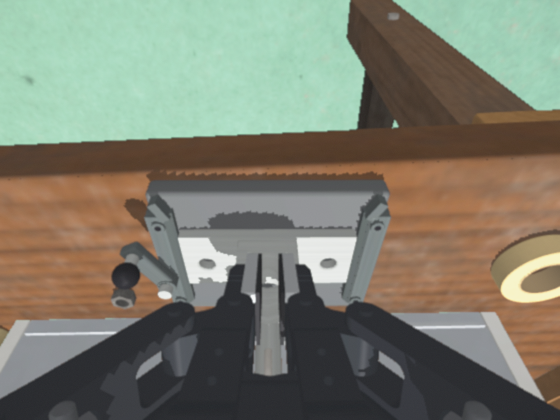

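The holes show at (208,263) and (328,263), so the bracket's origin is near x -28 and square between the rails. I'll lower the shut fingers behind it.

Request:
{"op": "play_rows", "data": {
  "dp": [
    [0.25,-0.04,0.5],
    [0.25,-0.04,1.0],
    [0.25,-0.04,1.4],
    [0.25,-0.04,1.52],
    [0.25,-0.04,1.52]
  ],
  "rot": [
    [0.03,0.03,-0.02],
    [0.03,0.03,-0.02],
    [0.03,0.03,-0.02],
    [0.03,0.03,-0.02],
    [0.03,0.03,-0.02]
  ]
}}

```text
clock: 10.08
eef_pos: [456.7, 356.7, 20.3]
tcp_rot: [-3.138, 0.434, 2.836]
contact_force: [-0.6, 0.3, 0.0]
opening: 0.002
grasp_force: 0.0
```

```bash
cat >> h.py <<'E'
def fx():
    from rig import telemetry
    s=telemetry.sense();print("fix",(Ro.from_euler("z",-FY).as_matrix()@(s["eef_pos"]-FO)).round(1),"F",(Ro.from_euler("z",-FY).as_matrix()@s["contact_force"]).round(1))
E
python3 -c "
from h import *
fx();go(loc(FY,FO,[-62,0,22]),FY,np.radians(25),0)"
```

```text
fix [-73.4  -1.2  20.3] F [-0.6  0.1  0. ]
t10.08 tcp [456.7 356.7  20.3] target [467.9 354.4  22. ] F [-0.6  0.3  0. ] op 0.002 q [ 0.9   0.55  2.02 -0.82  0.57  0.34]
 dp [-0.278, 0.028, 0.081] rot [-0.024, -0.022, 0.031]
```

Request:
{"op": "play_rows", "data": {
  "dp": [
    [-0.08,0.02,0.0],
    [-0.16,0.03,0.04],
    [-0.24,0.03,0.08],
    [-0.3,0.03,0.11],
    [-0.36,0.03,0.14]
  ],
  "rot": [
    [0,0,0],
    [0,0,0],
    [0,0,0],
    [0,0,0],
    [0,0,0]
  ]
}}

```text
clock: 10.5
eef_pos: [472.8, 354.5, 23.3]
tcp_rot: [3.141, 0.434, 2.835]
contact_force: [-1.0, -0.3, -0.1]
opening: 0.002
grasp_force: 0.0
```

```bash
python3 -c "
from h import *
fx()"
```

```text
fix [-57.4   1.7  23.3] F [-0.8 -0.5 -0.1]
```

Request:
{"op": "play_rows", "data": {
  "dp": [
    [-0.03,-0.03,0.05],
    [-0.07,-0.03,0.07],
    [-0.11,-0.03,0.08],
    [-0.14,-0.03,0.1],
    [-0.17,-0.03,0.11]
  ],
  "rot": [
    [0,0,0],
    [0,0,0],
    [0,0,0],
    [0,0,0],
    [0,0,0]
  ]
}}

```text
clock: 10.92
eef_pos: [478.5, 351.8, 21.9]
tcp_rot: [3.14, 0.433, 2.835]
contact_force: [-14.5, 5.3, 8.7]
opening: -0.0
grasp_force: 7.4
```

```bash
python3 -c "
from h import *
fx()"
```

```text
fix [-51.1   0.8  21.9] F [-15.4   0.6   8.7]
```

Request:
{"op": "play_rows", "data": {
  "dp": [
    [-0.03,0,0.01],
    [-0.06,0,0.02],
    [-0.09,0,0.03],
    [-0.12,0,0.04],
    [-0.12,0,0.04]
  ],
  "rot": [
    [0,0,0],
    [0,0,0],
    [0,0,0],
    [0,0,0],
    [0,0,0]
  ]
}}

```text
clock: 11.33
eef_pos: [484.4, 349.3, 22.2]
tcp_rot: [-3.141, 0.434, 2.835]
contact_force: [-1.6, 0.8, -1.1]
opening: -0.004
grasp_force: 1.4
```

```bash
python3 -c "
from h import *
from rig import optics
fx()
w=wrist('w6');d=optics.grab_frame('side');np.savez('side6.npz',**d)
def blobs(f,ex):
  g=cv2.cvtColor(f['color'],cv2.COLOR_RGB2GRAY)
  x,y=[int(v) for v in ex];r=14;p=g[y-r:y+r,x-r:x+r];print(ex.round());print(p[::2,::2])
for f in(w,d):blobs(f,proj(f,loc(FY,FO,[-18,44,24])))
"
```

```text
fix [-44.8   0.2  22.2] F [-1.8  0.2 -1.1]
[356. 309.]
[[241 241 241 241 241 241 241 241 241 241 241 241 241 241]
 [243 243 243 243 243 243 243 243 243 242 242 242 242 242]
 [243 243 243 243 243 243 243 242 242 242 242 242 242 242]
 [242 241 240 227 230 241 241 242 243 242 242 242 242 242]
 [130  93  86  75  76  89 103 146 184 220 240 241 240 240]
 [ 51  51  50  51  52  50  50  50  53  72 138 205 241 242]
 [ 52  52  52  52  52  52  52  52  52  52  50  68 146 225]
 [ 52  51  50  53  53  53  52  50  52  51  51  51  51  74]
 [ 52  52  52  54  54  52  53  53  53  54  53  53  53  51]
 [ 52  52  52  55  58  58  58  58  58  56  52  52  52  53]
 [ 51  53  52  54  58  60  60  60  58  54  52  51  53  52]
 [ 51  52  52  51  52  54  55  54  54  51  52  52  51  52]
 [ 54  51  53  52  52  51  52  52  50  51  52  52  51  52]
 [ 65  57  51  52  51  53  53  52  52  52  51  52  53  51]]
[244. 304.]
[[107 106 104 101 160 164 165 168 165 130 115 115 112 110]
 [106 106 102 156 167 165 166 165 166 121 106 112 116 112]
 [108 101 156 167 164 169 164 161 163 165 135 102 116 111]
 [103 161 166 162 167 165 167 165 164 164 163 167 150 111]
 [167 166 167 169 169 160 165 167 163 162 163 164 163 166]
 [167 165 168 166 132 106 105 143 162 164 161 160 168 163]
 [162 169 164 164 140  72  63 131 166 163 162 165 161 162]
 [110 116 166 161 167 166 166 167 163 160 163 163 162 168]
 [ 67 112 108 141 163 162 165 162 162 163 160 163 166 109]
 [ 97  66  90 112 101 143 164 160 162 160 163 165 110  77]
 [101  99 102  76 101 108 104 157 161 162 164 109  83  60]
 [ 98 105  97  97 106  88 104 101 115 159 111  85  57 108]
 [ 74  97 102  98 103  99 107  79 102 108  84  57 105 103]
 [ 65  70  68 103 103  97 102  95 101  80  61 109 103 104]]
```

Request:
{"op": "play_rows", "data": {
  "dp": [
    [-0.03,0,0.01],
    [-0.06,0,0.02],
    [-0.09,0,0.04],
    [-0.12,0,0.05],
    [-0.15,0,0.07]
  ],
  "rot": [
    [0,0,0],
    [0,0,0],
    [0,0,0],
    [0,0,0],
    [0,0,0]
  ]
}}

```text
clock: 11.85
eef_pos: [491.1, 347.2, 22.3]
tcp_rot: [-3.141, 0.434, 2.835]
contact_force: [-0.4, 0.8, 0.5]
opening: 0.0
grasp_force: 0.0
```

```bash
cat >> h.py <<'E'
def hole(x):
    from rig import optics
    d=optics.grab_frame('side');np.savez('sideN.npz',**d)
    g=cv2.cvtColor(d['color'],cv2.COLOR_RGB2GRAY);e=proj(d,loc(FY,FO,[x+3,44,24]));c,r=e.round().astype(int)
    m=(g[r-7:r+8,c-7:c+9]<135).astype(np.uint8);n,l,s,ce=cv2.connectedComponentsWithStats(m)
    print("expect",e.round(1),[(s[i][4],(ce[i]+[c-7,r-7]).round(1).tolist()) for i in range(1,n)])
E
python3 -c "
from h import *
fx();hole(-6);hole(-4)"
```

```text
fix [-37.8   0.2  22.3] F [-0.6  0.6  0.5]
expect [237.2 301. ] [(np.int32(19), [236.8, 300.5]), (np.int32(14), [232.3, 307.4])]
expect [236.3 300.6] [(np.int32(1), [229.0, 294.0]), (np.int32(17), [236.6, 300.6]), (np.int32(17), [231.4, 307.2])]
```

Request:
{"op": "play_rows", "data": {
  "dp": [
    [-0.03,0,0.01],
    [-0.06,0,0.025],
    [-0.06,0,0.025]
  ],
  "rot": [
    [0,0,0],
    [0,0,0],
    [0,0,0]
  ]
}}

```text
clock: 12.2
eef_pos: [493.1, 346.5, 22.2]
tcp_rot: [-3.141, 0.434, 2.835]
contact_force: [-2.1, 0.9, 0.6]
opening: -0.001
grasp_force: 1.2
```

```bash
python3 -c "
from h import *
fx();hole(-4)"
```

```text
fix [-35.6   0.2  22.2] F [-2.2  0.2  0.6]
expect [236.3 300.6] [(np.int32(18), [236.2, 300.3]), (np.int32(17), [231.4, 307.2])]
```

Request:
{"op": "play_rows", "data": {
  "dp": [
    [-0.03,0,0.015],
    [-0.06,0,0.03],
    [-0.06,0,0.03],
    [-0.06,0,0.03]
  ],
  "rot": [
    [0,0,0],
    [0,0,0],
    [0,0,0],
    [0,0,0]
  ]
}}

```text
clock: 12.58
eef_pos: [494.7, 346.1, 22.1]
tcp_rot: [-3.142, 0.433, 2.835]
contact_force: [-13.1, 3.2, 7.2]
opening: 0.002
grasp_force: 6.4
```

```bash
python3 -c "
from h import *
fx();hole(-4);d=dict(np.load('sideN.npz'))
B=cv2.resize(d['color'][235:345,195:335],None,fx=5,fy=5,interpolation=cv2.INTER_CUBIC)
cv2.imwrite('pics/c7.png',B[...,::-1])"
```

```text
fix [-34.    0.2  22.1] F [-13.4  -0.9   7.2]
expect [236.3 300.6] [(np.int32(19), [235.1, 300.3]), (np.int32(17), [231.4, 307.2])]
```

View pics/c7.png

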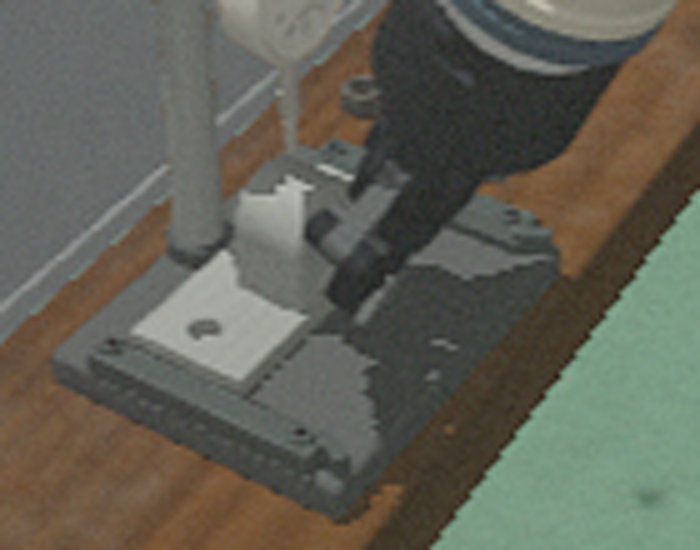

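The close-up shows the hole at (205,325) with the dowel's grey nose inside it, and the push stopped at 13 N. I'll back off and check the corners against the seated prediction.

Request:
{"op": "play_rows", "data": {
  "dp": [
    [0.1,0,-0.05],
    [0.3,0,-0.14],
    [0.5,0,-0.3],
    [0.7,0,-0.8],
    [0.7,0,-1.4]
  ],
  "rot": [
    [0,0,0],
    [0,0,0],
    [0,0,0],
    [0,0,0],
    [0,0,0]
  ]
}}

```text
clock: 13.05
eef_pos: [446.7, 359.6, 59.9]
tcp_rot: [-3.137, 0.432, 2.837]
contact_force: [0.4, -1.1, 0.1]
opening: -0.003
grasp_force: 0.0
```

```bash
python3 -c "
from h import *
fx();hole(-4);d=dict(np.load('sideN.npz'));w=wrist('w8')
for z in(24,28):
  for n,p in dict(fl=[21,60,z],rl=[-29,60,z],hL=[-1,44,z],hR=[-1,-44,z]).items():print(n,z,proj(d,loc(FY,FO,p)).round(1),proj(w,loc(FY,FO,p)).round(1))
np.set_printoptions(linewidth=200)
g=cv2.cvtColor(w['color'],cv2.COLOR_RGB2GRAY)
for s in(44,-44):
  c,r=proj(w,loc(FY,FO,[-1,s,24])).astype(int);print(c,r);print(g[r-12:r+12:2,c-14:c+16:2])
k=np.array([482,263]);
"
```

```text
fix [-83.8  -1.5  59.9] F [ 0.7 -0.9  0.1]
expect [236.3 300.6] [(np.int32(19), [235.1, 300.3]), (np.int32(16), [231.1, 307.1])]
fl 24 [221.4 301.3] [347.8 316.6]
rl 24 [243.3 311.5] [359.6 276.3]
hL 24 [236.3 300.6] [330.3 300.2]
hR 24 [263.5 275.3] [207.7 300.2]
fl 28 [221.3 299.6] [348.7 321.4]
rl 28 [243.2 309.8] [360.8 281.3]
hL 28 [236.2 299. ] [331.1 305.1]
hR 28 [263.5 273.7] [207.  305.1]
330 300
[[232 232 232 233 233 232 232 232 232 232 233 232 232 232 232]
 [236 236 236 235 236 236 236 236 236 236 236 235 236 235 236]
 [234 234 234 234 234 234 234 234 234 234 234 234 234 234 233]
 [234 234 235 228 218 231 234 231 197 213 232 233 233 232 233]
 [234 234 217 149 140 150 157 145 130 127 196 232 234 234 233]
 [235 232 165 132 138 138 138 134 129 122 176 231 235 235 235]
 [235 230 184 140 137 139 138 134 136 154 200 232 235 235 236]
 [236 235 224 198 175 168 174 179 197 219 230 237 231 198 169]
 [236 236 236 232 228 227 227 228 232 236 231 175  96  61  48]
 [235 236 235 235 235 235 236 235 236 229 117  50  45  46  48]
 [135 212 235 239 239 238 238 237 237 157  47  46  48  49  47]
 [ 47  66  99 163 185 220 233 235 235 122  46  47  48  47  47]]
207 300
[[236 235 235 235 236 236 235 235 235 235 235 235 235 235 234]
 [237 237 238 237 237 237 237 237 237 237 237 237 237 237 236]
 [231 231 217 234 233 231 232 232 234 235 235 234 234 235 235]
 [224 160 144 174 154 140 143 151 185 225 235 236 236 236 236]
 [237 184 135 118 126 131 134 135 134 142 169 202 235 233 234]
 [234 178 131 123 127 132 137 139 139 136 127 131 171 151 149]
 [236 224 153 138 135 136 139 141 141 138 137 138 142 142 142]
 [160 168 130 134 146 150 152 152 149 148 150 168 164 144 142]
 [ 45  45  48  57  85 133 151 151 148 207 226 236 235 223 223]
 [ 48  47  47  47  48  63 148 170 143 205 234 235 235 235 237]
 [ 48  47  46  47  47  46 135 229 228 238 239 239 239 237 215]
 [ 47  48  48  46  47  45  82 229 236 235 223 194 169 115  70]]
```

Both holes show the dowels inside and the foot corners match the seated height to within 0.3 px, so the bracket is seated. Next I'll push the clamp knob from its outer side, following its arc.

```bash
python3 - <<'E'
from fk import *
np.set_printoptions(precision=2,suppress=True)
for tl in(25,35):
 for p in([-60,-125,90],[-28,-120,44],[-46,-96,44],[-45,-53,44],[-25,-37,44]):
  R=frame(FY,np.radians(tl));print(tl,p,ik(loc(FY,FO,p),R))
go(loc(FY,FO,[-60,-125,90]),FY,np.radians(35),0)
E
```

```text
25 [-60, -125, 90] [array([ 0.76,  0.31,  2.22, -0.81,  0.54,  0.18])]
25 [-28, -120, 44] [array([ 0.7 ,  0.44,  2.19, -0.96,  0.45,  0.3 ])]
25 [-46, -96, 44] [array([ 0.76,  0.45,  2.16, -0.92,  0.48,  0.32])]
25 [-45, -53, 44] [array([ 0.8 ,  0.49,  2.08, -0.85,  0.53,  0.28])]
25 [-25, -37, 44] [array([ 0.78,  0.51,  2.03, -0.82,  0.54,  0.22])]
35 [-60, -125, 90] [array([ 0.87,  0.36,  2.27, -1.2 ,  0.61,  0.66])]
35 [-28, -120, 44] []
35 [-46, -96, 44] []
35 [-45, -53, 44] [array([ 0.9 ,  0.53,  2.13, -1.21,  0.61,  0.72])]
35 [-25, -37, 44] [array([ 0.88,  0.55,  2.08, -1.19,  0.61,  0.66])]
t13.15 tcp [448.4 362.3  63.6] target [431.8 234.7  90. ] F [ 0.6 -0.2 -0.5] op 0.0 q [ 0.91  0.47  2.02 -0.74  0.63  0.25]
 dp [-0.792, -3.166, -0.368] rot [0.04, -1.679, 0.022]
```

```bash
python3 - <<'E'
from h import *
go(loc(FY,FO,[-60,-125,90]),FY,np.radians(25),0)
E
```

```text
t13.15 tcp [448.4 362.3  63.6] target [431.8 234.7  90. ] F [ 0.6 -0.2 -0.5] op 0.0 q [ 0.91  0.47  2.02 -0.74  0.63  0.25]
 dp [-0.792, -3.166, -0.368] rot [0.038, -0.013, 0.025]
```

Request:
{"op": "play_rows", "data": {
  "dp": [
    [-0.3,-0.3,-0.4],
    [-0.5,-1.3,-0.38],
    [-0.79,-2.3,-0.37],
    [-0.79,-3.17,-0.37],
    [-0.79,-3.17,-0.37]
  ],
  "rot": [
    [0.04,0,0.02],
    [0.04,0,0.02],
    [0.04,0,0.02],
    [0.04,0,0.02],
    [0.04,0,0.02]
  ]
}}

```text
clock: 13.57
eef_pos: [428.4, 226.0, 86.8]
tcp_rot: [-3.131, 0.432, 2.832]
contact_force: [-0.3, -0.1, -0.6]
opening: 0.001
grasp_force: 0.0
```

```bash
python3 - <<'E'
from h import *
fx();go(loc(FY,FO,[-30,-125,43]),FY,np.radians(25),0)
E
```

```text
fix [ -60.7 -134.3   86.8] F [-0.3 -0.2 -0.6]
t13.57 tcp [428.4 226.   86.8] target [460.4 225.5  43. ] F [-0.3 -0.1 -0.6] op 0.001 q [ 0.75  0.3   2.24 -0.8   0.54  0.17]
 dp [-0.238, 0.247, 1.312] rot [-0.104, -0.042, -0.002]
```

Request:
{"op": "play_rows", "data": {
  "dp": [
    [-0.24,0.1,0.5],
    [-0.24,0.1,1.0],
    [-0.24,0.1,1.31],
    [-0.24,0.1,1.31],
    [-0.24,0.1,1.31]
  ],
  "rot": [
    [-0.1,-0.04,0],
    [-0.1,-0.04,0],
    [-0.1,-0.04,0],
    [-0.1,-0.04,0],
    [-0.1,-0.04,0]
  ]
}}

```text
clock: 13.98
eef_pos: [462.1, 226.6, 43.7]
tcp_rot: [3.137, 0.437, 2.833]
contact_force: [0.0, 0.3, 0.5]
opening: 0.005
grasp_force: 0.0
```

```bash
python3 - <<'E'
from h import *
fx()
for p in([-34,-110,43],[-44,-97,43],[-52,-85,43],[-52,-75,43],[-48,-62,43]):go(loc(FY,FO,p),FY,np.radians(25),0)
E
```

```text
fix [ -28.7 -123.4   43.7] F [-0.   0.3  0.5]
t13.98 tcp [462.1 226.6  43.7] target [461.2 241.   43. ] F [0.  0.3 0.5] op 0.005 q [ 0.69  0.42  2.21 -0.97  0.44  0.31]
 dp [0.127, 0.336, -0.037] rot [0.049, 0.007, 0.006]
t13.98 tcp [462.1 226.6  43.7] target [455.6 256.5  43. ] F [0.  0.3 0.5] op 0.005 q [ 0.69  0.42  2.21 -0.97  0.44  0.31]
 dp [0.353, 0.662, -0.141] rot [0.049, 0.007, 0.006]
t13.98 tcp [462.1 226.6  43.7] target [451.6 270.3  43. ] F [0.  0.3 0.5] op 0.005 q [ 0.69  0.42  2.21 -0.97  0.44  0.31]
 dp [0.534, 0.963, -0.224] rot [0.049, 0.007, 0.006]
t13.98 tcp [462.1 226.6  43.7] target [454.7 279.9  43. ] F [0.  0.3 0.5] op 0.005 q [ 0.69  0.42  2.21 -0.97  0.44  0.31]
 dp [0.534, 1.213, -0.223] rot [0.049, 0.007, 0.006]
t13.98 tcp [462.1 226.6  43.7] target [462.4 291.   43. ] F [0.  0.3 0.5] op 0.005 q [ 0.69  0.42  2.21 -0.97  0.44  0.31]
 dp [0.443, 1.537, -0.179] rot [0.049, 0.007, 0.006]
```

Request:
{"op": "play_rows", "data": {
  "dp": [
    [0.13,0.34,-0.04],
    [0.35,0.66,-0.14],
    [0.53,0.96,-0.22],
    [0.53,1.21,-0.22],
    [0.53,1.21,-0.22]
  ],
  "rot": [
    [0,0,0],
    [0,0,0],
    [0,0,0],
    [0,0,0],
    [0,0,0]
  ]
}}

```text
clock: 14.4
eef_pos: [455.7, 282.5, 44.5]
tcp_rot: [3.133, 0.439, 2.834]
contact_force: [-0.7, 0.3, 0.9]
opening: 0.001
grasp_force: 0.1
```

```bash
cat >> h.py <<'E'
def knob(fs=("side","wrist")):
    from rig import optics
    for n in fs:
        f=wrist() if n=="wrist" else optics.grab_frame(n)
        hs=cv2.cvtColor(f["color"],cv2.COLOR_RGB2GRAY)
        m=(hs<38).astype(np.uint8);k,l,s,c=cv2.connectedComponentsWithStats(m)
        for i in range(1,k):
            if 15<s[i][4]<900 and .6<s[i][2]/s[i][3]<1.6:
                q=Ro.from_euler("z",-FY).as_matrix()@(plane(f,c[i],49)-FO)
                if abs(q[0]+10)<60 and abs(q[1]+73)<60:print(n,c[i].round(1),s[i][4],"fix",q.round(1),"phi",np.arctan2(q[1]+73.5,-q[0]-10).round(2),"rad",np.hypot(q[0]+10,q[1]+73.5).round(1))
E
python3 - <<'E'
from h import *
fx();knob(("side","scene","wrist"))
E
```

```text
fix [-51.8 -72.1  44.5] F [-0.8  0.1  0.9]
scene [235.2 239.5] 133 fix [-53.7 -57.7  49. ] phi 0.35 rad 46.5
wrist [312.1 278.9] 22 fix [-54.4 -55.6  49. ] phi 0.38 rad 47.8
```

```bash
python3 - <<'E'
from h import *
a=np.radians
for p,t in(([-51,-64,43],25),([-47,-55,43],27),([-42,-48,43.5],30),([-36,-43,44],32)):go(loc(FY,FO,p),FY,a(t),0)
E
```

```text
t14.55 tcp [455.4 280.2  44. ] target [459. 290.  43.] F [ 0.   0.1 -0.5] op -0.002 q [ 0.79  0.44  2.15 -0.89  0.5   0.31]
 dp [0.002, 0.261, 0.029] rot [0.07, 0.019, 0.005]
t14.55 tcp [455.4 280.2  44. ] target [465.5 297.4  43. ] F [ 0.   0.1 -0.5] op -0.002 q [ 0.79  0.44  2.15 -0.89  0.5   0.31]
 dp [-0.089, 0.486, 0.073] rot [0.07, -0.315, 0.003]
t14.55 tcp [455.4 280.2  44. ] target [472.4 302.5  43.5] F [ 0.   0.1 -0.5] op -0.002 q [ 0.79  0.44  2.15 -0.89  0.5   0.31]
 dp [-0.207, 0.66, 0.116] rot [0.07, -0.815, 0.001]
t14.55 tcp [455.4 280.2  44. ] target [479.6 305.5  44. ] F [ 0.   0.1 -0.5] op -0.002 q [ 0.79  0.44  2.15 -0.89  0.5   0.31]
 dp [-0.348, 0.785, 0.169] rot [0.07, -1.148, 0.0]
```

Request:
{"op": "play_rows", "data": {
  "dp": [
    [0,0.26,0.03],
    [-0.09,0.49,0.07],
    [-0.2,0.66,0.12],
    [-0.35,0.78,0.17],
    [-0.35,0.78,0.17]
  ],
  "rot": [
    [0.07,0,0],
    [0.07,-0.3,0],
    [0.07,-0.8,0],
    [0.07,-1.15,0],
    [0.07,-1.15,0]
  ]
}}

```text
clock: 14.97
eef_pos: [480.0, 306.2, 43.3]
tcp_rot: [-3.141, 0.56, 2.834]
contact_force: [0.1, -0.2, -0.4]
opening: 0.003
grasp_force: 0.0
```

```bash
python3 - <<'E'
from h import *
a=np.radians
fx();knob(("side","scene","wrist"))
for p,t in(([-32,-40,44],34),([-28,-38,44],35),([-25,-37,44],35)):go(loc(FY,FO,p),FY,a(t),0)
E
```

```text
fix [-35.9 -42.3  43.3] F [ 0.1 -0.1 -0.4]
scene [233.5 230.8] 129 fix [-44.8 -28.8  49. ] phi 0.91 rad 56.7
scene [246.8 230.4] 32 fix [-19.8 -40.4  49. ] phi 1.28 rad 34.5
t15.12 tcp [479.5 305.3  43.6] target [484.4 307.1  44. ] F [-0.2  0.1  0.5] op 0.003 q [ 0.86  0.51  2.11 -1.1   0.58  0.56]
 dp [-0.092, 0.08, 0.045] rot [-0.008, -0.345, -0.001]
t15.12 tcp [479.5 305.3  43.6] target [488.8 307.8  44. ] F [-0.2  0.1  0.5] op 0.003 q [ 0.86  0.51  2.11 -1.1   0.58  0.56]
 dp [-0.177, 0.13, 0.098] rot [-0.008, -0.512, -0.001]
t15.12 tcp [479.5 305.3  43.6] target [491.9 307.9  44. ] F [-0.2  0.1  0.5] op 0.003 q [ 0.86  0.51  2.11 -1.1   0.58  0.56]
 dp [-0.24, 0.155, 0.138] rot [-0.008, -0.512, -0.001]
```

Request:
{"op": "play_rows", "data": {
  "dp": [
    [-0.06,0.05,0.03],
    [-0.12,0.1,0.06],
    [-0.18,0.13,0.1],
    [-0.24,0.15,0.14],
    [-0.24,0.15,0.14]
  ],
  "rot": [
    [0,-0.2,0],
    [0,-0.4,0],
    [0,-0.5,0],
    [0,-0.5,0],
    [0,-0.5,0]
  ]
}}

```text
clock: 15.53
eef_pos: [492.3, 307.5, 44.1]
tcp_rot: [-3.141, 0.61, 2.832]
contact_force: [-0.6, -0.2, -1.3]
opening: -0.002
grasp_force: 0.3
```

```bash
python3 - <<'E'
from h import *
fx();knob(("scene",))
E
```

```text
fix [-24.5 -37.3  44.1] F [-0.5 -0.4 -1.3]
scene [251.  228.9] 35 fix [-10.  -39.7  49. ] phi 1.57 rad 33.8
```

Clamp angle reads about 1.57 rad. I'll retract back and up, then check the scene.

Request:
{"op": "play_rows", "data": {
  "dp": [
    [0.15,0,-0.1],
    [0.4,0,-0.4],
    [0.6,0,-1.2],
    [0.6,0,-2.0],
    [0.6,0,-2.0]
  ],
  "rot": [
    [0,0,0],
    [0,0,0],
    [0,0,0],
    [0,0,0],
    [0,0,0]
  ]
}}

```text
clock: 16.0
eef_pos: [428.0, 329.8, 99.0]
tcp_rot: [3.137, 0.611, 2.832]
contact_force: [0.9, -0.2, 1.3]
opening: 0.002
grasp_force: 0.0
```

Request:
{"op": "play_rows", "data": {
  "dp": [
    [0,0,-0.5],
    [0,0,-0.5],
    [0,0,-0.5],
    [0,0,-0.5],
    [0,0,-0.5]
  ],
  "rot": [
    [0,0,0],
    [0,0,0],
    [0,0,0],
    [0,0,0],
    [0,0,0]
  ]
}}

```text
clock: 16.42
eef_pos: [418.7, 330.6, 111.5]
tcp_rot: [-3.14, 0.611, 2.833]
contact_force: [-0.3, 0.0, -0.1]
opening: -0.0
grasp_force: 0.0
```

```bash
python3 - <<'E'
from h import *
from rig import optics
fx();knob(("side","scene"));hole(-4)
d=dict(np.load('sideN.npz'));s=optics.grab_frame('scene')
B=cv2.resize(d['color'][225:345,195:315],None,fx=3.3,fy=3.3,interpolation=cv2.INTER_CUBIC)
A=cv2.resize(s['color'][165:285,190:310],None,fx=3.3,fy=3.3,interpolation=cv2.INTER_CUBIC)
cv2.imwrite('pics/c9.png',np.hstack([A,B])[...,::-1])
E
```

```text
fix [-101.7  -37.6  111.5] F [-0.3 -0.  -0.1]
scene [250.8 228.8] 38 fix [-10.3 -39.4  49. ] phi 1.56 rad 34.1
expect [236.3 300.6] [(np.int32(17), [235.4, 300.2]), (np.int32(16), [231.1, 307.1])]
```

View pics/c9.png

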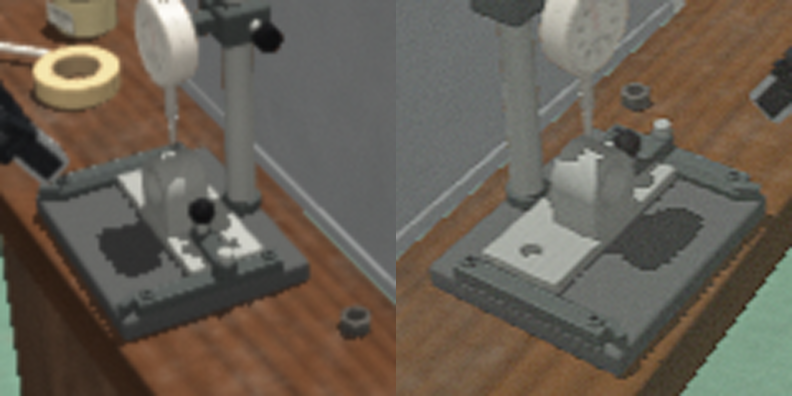

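The bracket lies flat with its left hole over the dowel (right half, about (530,250)). The hold-down arm is over the foot, with the knob at (202,210) in the left half, and the robot is clear.

```bash
python3 -c "
from rig import r
print(r.sign_off())"
```

```text
the job is handed in; nothing more can be done
None
```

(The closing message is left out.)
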